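# Clamp a spice jar in a ratcheted jar holder

## Robot

A 7-joint arm with a two-finger parallel gripper is mounted at the origin on a cart in front of the work surface, level with it; the furniture and walls round the work are solid. World frame = base frame: x ahead of the robot, y to its left, z up, the work surface at z = 0. Lengths are in mm, angles in rad, forces in N, time in s.
With the tool pointing down it reaches from about 400 to 875 mm from the base axis. Payload 4.4 kg.
Tool frame: the origin (TCP) lies between the finger pads; the fingertips stand ctrl.finger_overhang ahead of it and the grasp point (between the pads) lies 11 mm behind it (ctrl.finger_overhang is the distance from the TCP to the fingertips, in mm); z points along the fingers, y is the direction in which the jaws open and shut (so a half turn about z gives the same grasp; the last joint's range is limited). The gripper opens to 85 mm and grips with 20 to 120 N. Pads are 22 mm wide; open, the fingers measure 114 mm over their backs; the gripper's body (76 mm by 85 mm) begins 54 mm behind the grasp point. The pads swing forward as they close: fully open they stand 13 mm farther back than shut.
Start: joints at [1.068, 0.628, 0.038, 1.517, -0.027, 0.996, -0.02], TCP at [275.006, -588.973, 215.813] pointing down, gripper open.
Joint ranges: [-3.06, 3.06], [-0.37, 2.12], [-1.25, 1.32], [0.18, 2.47], [-1.1, 4.24], [0.23, 1.98], [-2.94, 2.94]. Speed limits (rad/s): [2.57, 2.57, 3.14, 3.14, 3.14, 3.14, 3.14].

## Interface

Orientations are given as [roll, pitch, yaw] about the fixed x, y, z axes, in that order (R = Rz(yaw) Ry(pitch) Rx(roll)).
In Python, from cell import ctrl gives the robot as it stands. The module is installed in compiled form; this text tells all that it offers.
- The arm moves only by the tool step_arm, never from a script. Its argument "deltas" is a list that holds one entry, the list of rows, each a list of 7 numbers: the opening, from 0 (shut) to 1 (fully open), then the shift along the world's x, y, z in mm, then the turn, a rotation vector about the world's x, y, z in rad. In form: [[[grip, tx, ty, tz, rx, ry, rz], ...]]. A call has 1 to 10 rows; each row shifts and turns the commanded pose from where the row before left it; what a row does not reach is not made up. A row lasts 1/12 s, in which the tool goes at most 41.7 mm and 7.16 degrees, less where a joint would pass 70% of its speed; a pose out of reach is approached as far as the arm can. A call is refused whole if a number of a shift passes 41.7 or a number of a turn 0.125, either way. A call with a gripper value outside its range is refused whole. The fingers move at their own pace and stop on an object; the grip force is fixed at half the most. Time passes only in rows, so rows that do not move let the fingers close. It gives the time, the measured TCP pose, the force and the opening at its end, in the units of the state.
- ctrl.read_state(): the state, without advancing time (a new reading comes with each control period).
- ctrl.get_image(name): name is "side" or "top"; returns (picture, depth): 480x640x3 uint8, red, green, blue; 480x640 float32, mm along the optical axis (not along the pixel's ray), 0 where there is no reading.
- ctrl.camera_info(name): a dict with "intrinsics" (3x3 intrinsics, pixels), "rvec" (rotation vector, rad) and "tvec" (3), from world to camera coordinates, as OpenCV has them. Camera axes: x right, y down, z forward; pixel columns grow to the right and rows downward; lengths in mm; the calibration is good to about 2 mm. A picture is of the moment at which its call begins. camera_info takes no time and is no camera call.
- ctrl.finish_job(): hands the job in, once; it reports no verdict.
The state is a dict: "clock": time; "qpos": joint angles; "qd": joint speeds; "tau": joint torques, N m; "eef_pos": TCP position; "tool_rot": TCP orientation; "force": force on the tool from outside, world axes, zero at the start; "torque": the same for the moment, N m; "width": finger opening in mm.
Only numpy, scipy, OpenCV 4.12 (cv2) and the standard library are available. Lean on these libraries where they do the work, as an engineer would, in place of code of your own. Each camera call takes 0.05 s, during which the arm holds its last target.

## Task

Clamp the spice jar that stands out on the worktop (the one with the brown cap) in the jar holder, ready for opening: press the red knob down gently to free its pawl and, keeping it down, turn it back counter-clockwise until the jaws are wide open, then let it spring up. Stand the jar upright on the round mat between the jaws, let go of it, and turn the knob clockwise click by click until the jar is held firmly, two clicks after it is touched by both jaws. Never force the knob back while the pawl is engaged, do not ram the knob down on its stop or crush the jar, and leave the other things where they stand.

Things in the scene. Friction and masses are not known exactly. Their poses are not given: they have to be found in the camera images.
- spice_jar: the spice jar standing out on the free worktop: round clear jar with brown-red contents and a brown cap, 41 mm across from foot to cap, 105 mm tall, about 0.11 kg; origin at the centre of its underside, z up (the jars at the wall have black caps)
- holder: the jar holder, fixed: wooden base plate 212x110x12 mm with a grey gear case and red knob at one end and two rubber-faced jaws, moving jaw 50 mm and far jaw 56 mm high above the worktop. Origin on the worktop straight under the knob's axis; x points from the knob to the far jaw (the jaws close along x), z up. Along x the base plate runs from -60 to 152 mm
- seat (a point): middle of the round dark mat between the jaws, on top of the base plate (12 mm above the worktop), 91 mm along the holder's x from the knob's axis; axes as the holder's. The moving pad's face stands at -28 mm along x from here when fully open. The far jaw, a shallow V, is preset up to 6 mm nearer or farther each time and not measured: the jar meets it with its axis 5 to 17 mm beyond the seat
- knob_grip (a point): on the knob's vertical axis, 76 mm above the worktop when the knob is up: middle of its grip, an upright red bar 52 mm long, 16 mm thick, reaching from 49 to 93 mm above the worktop. x along the bar's length, z up: pinch the bar across its thickness (y). It turns and moves with the knob
- knob (a joint): turn of the knob, rad: 0 = jaws fully open (end stop), growing clockwise seen from above = jaws closing. 24 teeth: one click every 0.262 rad, seats at whole multiples of it; the brass pawl stops it from turning back. Starts at 1.3 to 1.65, jaws too close for the jar. Turning it takes 0.03 to 0.1 N m with no load. Both jaws meet the jar at 0.6 to 1.25
- jaw (a joint): travel of the moving jaw, m: 0 = fully open, 0.020 m per rad of the knob. Its rubber pad is sprung, 1.3 N at first touch and 1.3 N per mm more: each click past touch adds about 7 N on the jar and 0.14 N m to the torque on the knob. The jar first slides over the mat (about 1 N) to the far jaw. Wanted in the end: about 10 N; 5.5 to 16.5 N will do
- knob_press (a joint): how far the knob is pressed down, m, 0 = up. Spring 2.4 N at the top and 0.8 N per mm more, plus 1 to 3 N from the pawl; from 6 mm down (7 to 10 N) the pawl is lifted clear of the teeth, at 8 mm the knob's foot meets a hard stop. Springs up when let go
Things that resemble listed ones, but are neither listed nor needed, are in the scene too. What is shaped like the spice_jar but purple is not meant.

How it is judged (in metres and radians):
On the way, in this order (a step that is already met when the one before it is completed fails the run):
1. the jaws are wound wide open (knob turned back below 0.35 rad) (value of joint knob below 0.35 rad), for 0.2 s.
2. the jar stands upright on the mat between the jaws and is let go (distance between spice_jar and seat below 0.015 m and angle between spice_jar's own z axis and vertical below 0.06 rad and contact force between the fingers and spice_jar below 0.1 N and value of joint knob below 0.6 rad), for 0.2 s.
3. the knob is up and the jar is squeezed by the moving pad with more than 5.5 N (contact force between pad_c0 and spice_jar above 5.5 N and value of joint knob_press below 0.0025 m), for 0.2 s.
At the end, for the whole second after the job is handed in: The jar stands upright (within 0.06 rad) on the base plate within 28 mm of the mat's middle, at rest, the knob is up (pressed less than 2.5 mm), and the pawl holds the jar squeezed between both jaws: 5.5 to 16.5 N on the moving pad and more than 2 N on the far jaw (all of step 3 and contact force between pad_c0 and spice_jar below 16.5 N and contact force between far_jaw and spice_jar above 2 N and distance between spice_jar and seat below 0.028 m and angle between spice_jar's own z axis and vertical below 0.06 rad and linear speed of spice_jar below 0.01 m/s); the robot touches nothing.
It fails at once if the knob is forced back against the pawl (more than 35 N between them) (contact force between pawl and knob_press above 35 N).
It fails at once if the knob is rammed on its stop (more than 12 N on top of its spring) (contact force between knob_press_c0 and holder_c1 above 12 N).
It fails at once if the jar is crushed (more than 22 N on the pad) (contact force between pad_c0 and spice_jar above 22 N).
It fails at once if another thing is displaced by more than 20 mm (distance of any of salt_shaker, lemon, tomato, garlic from where it was at the start of the episode above 0.02 m).
It also fails if it takes over 64 s, if anything falls off the work surface, if the arm or the gripper's body presses on something with over 40 N, if the wrist force passes 120 N, or if a joint passes its speed limit or range.

## Working session

There is one attempt and no reset: what is moved stays moved. The work goes in short steps, Python scripts to look and compute and a tool call to move; the robot and the scene stay as the last step left them, time stands still between calls to the robot, and variables do not carry over. Pictures are saved under pics/ and viewed, and the job is handed in when it is done.

Besides the shell and the picture viewer there is one more tool, called after "Call:" as a command line: name --argument value ..., lists and objects as JSON in quotes. step_arm: Moves the arm, as the interface text tells. Its arguments: {"type":"object","properties":{"deltas":{"type":"array"}},"required":["deltas"]}

```bash
mkdir -p pics; cat > h.py <<'E'
import numpy as np,cv2
from cell import ctrl
def cam(n):
    i=ctrl.camera_info(n);K=np.array(i['intrinsics'],float);R=cv2.Rodrigues(np.array(i['rvec'],float))[0];t=np.array(i['tvec'],float).ravel()
    return K,R,t
def cloud(n,d):
    K,R,t=cam(n);v,u=np.mgrid[0:480,0:640]
    P=np.stack([(u-K[0,2])/K[0,0]*d,(v-K[1,2])/K[1,1]*d,d],-1)
    W=(P-t)@R
    W[d==0]=np.nan
    return W
def proj(n,p):
    K,R,t=cam(n);c=R@np.array(p,float)+t;q=K@c;return q[:2]/q[2]
def snap(n,f):
    im,d=ctrl.get_image(n);cv2.imwrite('pics/'+f+'.png',im[:,:,::-1]);np.savez('pics/'+f+'.npz',im=im,d=d);return im,d
E
python3 - <<'E'
from h import *
snap('top','t0');snap('side','s0')
s=ctrl.read_state();print(s,ctrl.finger_overhang)
for n in('top','side'):
    K,R,t=cam(n);print(n,-R.T@t,R[2],K)
E
```

```text
{'clock': 0.1, 'qpos': array([ 1.06823034,  0.62926293,  0.03843819,  1.51828072, -0.02700808,
        0.99629293, -0.01999644]), 'qd': array([ 5.66590490e-04, -2.46124023e-03,  1.14333093e-03, -9.94009937e-04,
        1.14960791e-05, -1.22038721e-03,  1.20317428e-03]), 'tau': array([ 4.35157417e-03, -5.64533758e+01,  1.23143032e+00, -1.93974245e+01,
        1.14532054e-02,  5.38291672e-03,  4.18191621e-05]), 'eef_pos': array([ 274.73942402, -588.4282709 ,  214.970855  ]), 'tool_rot': array([-3.13986637e+00,  7.55855270e-06,  4.36770183e-01]), 'force': array([-0.1617976 ,  0.04188779,  0.46063479]), 'torque': array([0.01049972, 0.00870187, 0.00141418]), 'width': 85.57794298070532} 8.0
top [353.81028107 -51.73355501 933.40345603] [ 0.12870504 -0.0223206  -0.99143169] [[447.97706172   0.         319.06290125]
 [  0.         447.97706172 241.00799468]
 [  0.           0.           1.        ]]
side [ 95.85691089 374.22831926 798.45471484] [ 0.4096582  -0.49417656 -0.76679182] [[535.27334634   0.         320.39276065]
 [  0.         535.27334634 245.1843075 ]
 [  0.           0.           1.        ]]
```

```bash
sleep 1
```

```text
(no output)
```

View pics/t0.png

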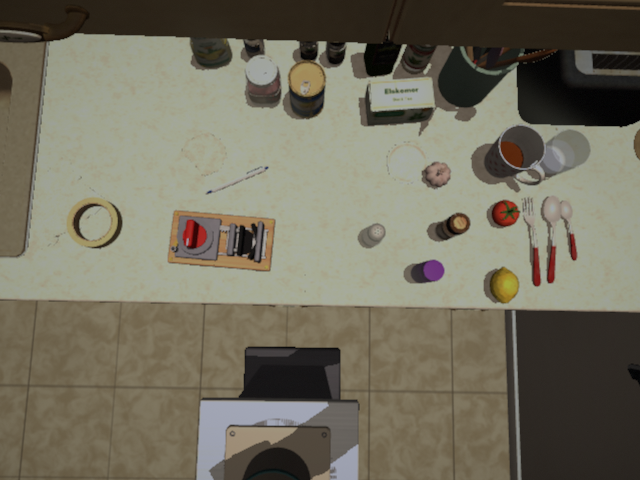

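View pics/s0.png

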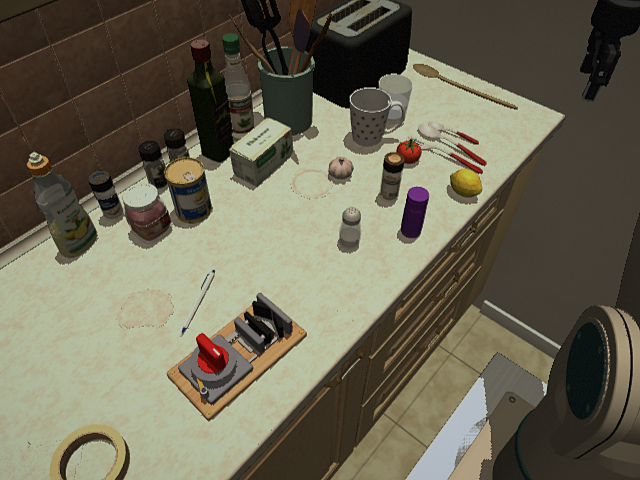

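The top view shows the brown-capped jar at (457,223), the purple decoy at (432,270) and the holder centred near (222,240). Its red knob is at (195,236), with the holder's x axis pointing right in the image. Next I'll measure these.

```bash
python3 - <<'E'
from h import *
for n,f in(('top','t0'),('side','s0')):
    z=np.load(f'pics/{f}.npz');im,d=z['im'].astype(int),z['d'];W=cloud(n,d)
    hsv=cv2.cvtColor(z['im'],cv2.COLOR_RGB2HSV).astype(int)
    box=(160,205,280,275) if n=='top' else (165,285,310,420)
    m=np.zeros(d.shape,bool);m[box[1]:box[3],box[0]:box[2]]=1
    red=m&((hsv[...,0]<6)|(hsv[...,0]>174))&(hsv[...,1]>170)&(hsv[...,2]>70)
    P=W[red];P=P[~np.isnan(P[:,0])]
    top=P[P[:,2]>88]
    print(n,'red',len(P),np.percentile(P[:,2],[5,50,95,99]),'bar top',len(top))
    for Q in (top,P[(P[:,2]<52)]):
        if len(Q)>10:
            r=cv2.minAreaRect(Q[:,:2].astype(np.float32));print('  rect',r)
    # base plate
    bp=m&(abs(W[...,2]-12)<3.5)&(hsv[...,0]>8)&(hsv[...,0]<22)&(hsv[...,1]>100)
    Q=W[bp];r=cv2.minAreaRect(Q[:,:2].astype(np.float32));print('  plate',len(Q),r,cv2.boxPoints(r).round(1).tolist())
    # jar
    box=(430,205,475,245) if n=='top' else (375,148,408,205)
    m=np.zeros(d.shape,bool);m[box[1]:box[3],box[0]:box[2]]=1
    Q=W[m&(W[...,2]>15)];print('  jar',len(Q),np.percentile(Q[:,2],[50,95,99]))
    for lo,hi in((98,112),(15,40),(40,70),(70,98)):
        q=Q[(Q[:,2]>lo)&(Q[:,2]<hi)]
        if len(q)>5: print('   ',lo,cv2.minEnclosingCircle(q[:,:2].astype(np.float32)),len(q),q.mean(0).round(1))
    for nm,b in (('salt',(360,220,390,250)),('purple',(410,255,448,285)),) if n=='top' else ():
        m=np.zeros(d.shape,bool);m[b[1]:b[3],b[0]:b[2]]=1
        Q=W[m&(W[...,2]>15)];print(nm,Q.min(0),Q.max(0))
    box=(160,205,280,275) if n=='top' else (165,285,310,420)
    m=np.zeros(d.shape,bool);m[box[1]:box[3],box[0]:box[2]]=1
    for lo,hi in((46,53),(53,60)):
        q=W[m&~red&(W[...,2]>lo)&(W[...,2]<hi)];print('jaws',lo,len(q),q.min(0).round(),q.max(0).round()) if len(q) else 0
im=cv2.imread('pics/t0.png')[200:285,155:285];cv2.imwrite('pics/t0c.png',cv2.resize(im,None,fx=6,fy=6,interpolation=cv2.INTER_CUBIC))
E
```

```text
top red 353 [47.78713106 88.80274665 94.24744782 95.44609643] bar top 178
  rect ((473.41680908203125, 175.18463134765625), (15.594308853149414, 50.091575622558594), 84.50762939453125)
  rect ((470.8643493652344, 175.0531005859375), (37.63330841064453, 45.60748291015625), 16.24250602722168)
  plate 1882 ((470.7203063964844, 129.72686767578125), (209.99044799804688, 108.78028869628906), 86.27581024169922) [[409.6000061035156, 28.5], [518.2000122070312, 21.399999618530273], [531.7999877929688, 231.0], [423.29998779296875, 238.0]]
  jar 639 [102.57368073 106.33293032 107.58398339]
    98 ((501.2793884277344, -335.956298828125), 20.459068298339844) 362 [ 501.2 -335.2  104.3]
    15 ((499.3843994140625, -332.20404052734375), 19.327289581298828) 70 [ 494.1 -321.3   27.9]
    40 ((499.87921142578125, -332.1991882324219), 20.264862060546875) 108 [ 494.1 -322.    56.2]
    70 ((499.923095703125, -333.6142578125), 19.866455078125) 99 [ 494.2 -322.6   83.9]
salt [ 462.59800997 -198.71200657   16.23923042] [ 503.8179949  -159.16084145   91.51579786]
purple [ 390.2925573  -304.65534381   15.66834
[... 520 characters left out ...]
44336), 86.4360580444336) [[407.70001220703125, 28.0], [518.2000122070312, 21.100000381469727], [531.2999877929688, 231.39999389648438], [420.79998779296875, 238.1999969482422]]
  jar 984 [ 70.6975357  105.90308688 106.86882146]
    98 ((470.2835693359375, -311.51361083984375), 62.4932975769043) 266 [ 499.3 -332.5  104.1]
    15 ((526.9518432617188, -381.7418212890625), 74.34458923339844) 260 [ 510.9 -364.2   29.4]
    40 ((516.9840698242188, -379.2693176269531), 68.70304870605469) 227 [ 495.2 -326.7   55.1]
    70 ((469.454833984375, -295.6983642578125), 56.06661605834961) 231 [ 490.4 -320.5   83.9]
jaws 46 1026 [425.  43.  46.] [508. 210.  53.]
jaws 53 268 [425.  42.  53.] [504. 184.  60.]
```

```bash
sleep 1
```

```text
(no output)
```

View pics/t0c.png

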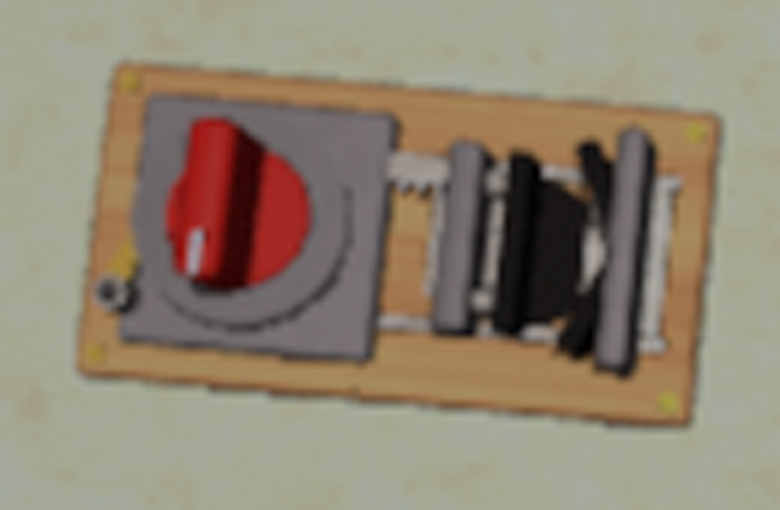

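Plate geometry gives the knob axis at (473,175.4) and holder x at -93.65°. The bar matches knob ≈ 1.57 rad, the seat is at (467.1,84.5), and the jar is at (500,-334). I'll move over the knob first.

Call:
step_arm --deltas '[[[1,20,36,0,0,0,-0.05],[1,20,36,0,0,0,-0.05],[1,20,36,0,0,0,-0.05],[1,20,36,0,0,0,-0.05],[1,20,36,0,0,0,-0.05],[1,20,36,0,0,0,-0.05],[1,20,36,0,0,0,-0.05],[1,20,36,0,0,0,-0.05],[1,20,36,0,0,0,-0.05],[1,18,36,0,0,0,-0.05]]]'

```text
clock: 0.93
eef_pos: [473.8, -226.9, 215.6]
tool_rot: [-3.141, 0.0, -0.065]
force: [0.7, -0.7, -0.9]
width: 85.3
```

Call:
step_arm --deltas '[[[1,0,36,0,0,0,0],[1,0,36,0,0,0,0],[1,0,36,0,0,0,0],[1,0,36,0,0,0,0],[1,0,36,0,0,0,0],[1,0,36,0,0,0,0],[1,0,36,0,0,0,0],[1,0,36,0,0,0,0],[1,0,36,0,0,0,0],[1,0,36,0,0,0,0]]]'

```text
clock: 1.77
eef_pos: [472.5, 132.7, 215.7]
tool_rot: [3.141, 0.0, -0.063]
force: [-0.0, -0.3, 0.2]
width: 85.2
```

Call:
step_arm --deltas '[[[1,0,36,0,0,0,0],[1,0,8,0,0,0,0],[1,0,0,0,0,0,0],[1,0,0,0,0,0,0]]]'

```text
clock: 2.1
eef_pos: [472.7, 174.3, 215.5]
tool_rot: [3.14, 0.001, -0.063]
force: [0.6, -0.2, -0.6]
width: 85.7
```

Call:
step_arm --deltas '[[[1,0.3,1,-25,0,0,0],[1,0,0,-25,0,0,0],[1,0,0,-25,0,0,0],[1,0,0,-25,0,0,0],[1,0,0,-20,0,0,0],[1,0,0,-15,0,0,0],[1,0,0,-9.5,0,0,0],[1,0,0,0,0,0,0],[1,0,0,0,0,0,0]]]'

```text
clock: 2.85
eef_pos: [473.5, 174.5, 71.4]
tool_rot: [3.141, 0.0, -0.065]
force: [-0.0, 0.1, 0.3]
width: 85.7
```

```bash
python3 - <<'E'
from h import *
im,d=snap('side','s1')
cv2.imwrite('pics/s1c.png',cv2.resize(cv2.imread('pics/s1.png')[240:440,120:340],None,fx=3,fy=3))
E
```

```text
(no output)
```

View pics/s1c.png

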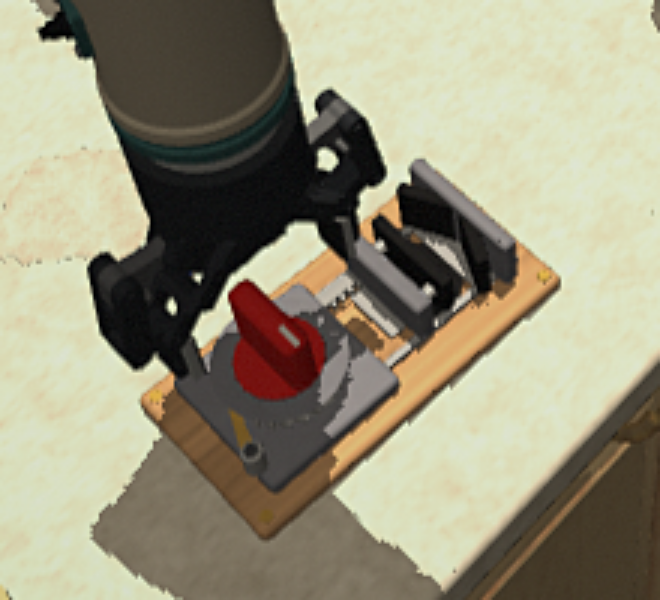

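Call:
step_arm --deltas '[[[0.5,0,0.5,0,0,0,0],[0.35,0,0,0,0,0,0],[0.28,0,0,0,0,0,0],[0.25,0,0,0,0,0,0],[0.22,0,0,0,0,0,0],[0.2,0,0,0,0,0,0],[0.18,0,0,0,0,0,0],[0.15,0,0,0,0,0,0]]]'

```text
clock: 3.57
eef_pos: [473.3, 175.6, 71.4]
tool_rot: [3.141, 0.0, -0.064]
force: [1.0, -2.9, 1.5]
width: 14.0
```

Call:
step_arm --deltas '[[[0.0,0,0,0,0,0,0],[0.0,0,0,0,0,0,0],[0.0,0,0,0,0,0,0],[0.0,0,0,0,0,0,0]]]'

```text
clock: 3.9
eef_pos: [473.3, 175.7, 71.3]
tool_rot: [3.141, 0.0, -0.064]
force: [-0.1, -5.0, 3.7]
width: 13.6
```

```bash
python3 - <<'E'
from h import *
print(ctrl.read_state())
E
```

```text
{'clock': 3.9, 'qpos': array([-0.46263754,  0.65278537,  0.07565525,  2.04414061, -0.10434631,
        0.44867825, -1.94295331]), 'qd': array([-0.00172765,  0.00055373,  0.00031955,  0.00164959,  0.0001193 ,
       -0.00098138, -0.00092781]), 'tau': array([-2.43947044e+00, -4.70927989e+01, -1.02134004e+00, -1.08788091e+01,
       -7.24752434e-01, -5.44139910e-01,  1.45491312e-02]), 'eef_pos': array([473.29337723, 175.74838033,  71.31150885]), 'tool_rot': array([ 3.14071581e+00,  1.19982259e-04, -6.37672076e-02]), 'force': array([-0.14381879, -5.01751922,  3.69597613]), 'torque': array([-1.16293818,  0.04250559, -0.01708611]), 'width': 13.58879760298999}
```

Call:
step_arm --deltas '[[[0,0,-0.5,-1,0,0,0],[0,0,0,-1,0,0,0],[0,0,0,-1,0,0,0],[0,0,0,0,0,0,0],[0,0,0,0,0,0,0]]]'

```text
clock: 4.32
eef_pos: [473.3, 175.7, 68.5]
tool_rot: [3.141, 0.0, -0.063]
force: [-1.2, -4.7, 5.3]
width: 13.6
```

Call:
step_arm --deltas '[[[0,0,0,-0.8,0,0,0],[0,0,0,-0.8,0,0,0],[0,0,0,-0.8,0,0,0],[0,0,0,0,0,0,0],[0,0,0,0,0,0,0]]]'

```text
clock: 4.73
eef_pos: [473.3, 175.7, 66.3]
tool_rot: [3.141, -0.0, -0.064]
force: [-1.1, -4.1, 8.5]
width: 13.8
```

Call:
step_arm --deltas '[[[0,0,0,-0.6,0,0,0],[0,0,0,-0.6,0,0,0],[0,0,0,0,0,0,0],[0,0,0,0,0,0,0]]]'

```text
clock: 5.07
eef_pos: [473.3, 175.7, 65.2]
tool_rot: [3.141, -0.0, -0.064]
force: [-1.0, -4.9, 9.4]
width: 13.5
```

Call:
step_arm --deltas '[[[0,0,0,-0.4,0,0,0],[0,0,0,-0.3,0,0,0],[0,0,0,0,0,0,0],[0,0,0,0,0,0,0]]]'

```text
clock: 5.4
eef_pos: [473.3, 175.7, 64.6]
tool_rot: [3.141, -0.0, -0.064]
force: [-1.7, -5.4, 11.3]
width: 14.1
```

Call:
step_arm --deltas '[[[0,0,0,0,0,0,0]]]'

```text
clock: 5.48
eef_pos: [473.3, 175.7, 64.6]
tool_rot: [3.141, -0.0, -0.064]
force: [-1.1, -5.2, 10.5]
width: 14.1
```

Call:
step_arm --deltas '[[[0,0,0,0,0,0,0]]]'

```text
clock: 5.57
eef_pos: [473.3, 175.7, 64.6]
tool_rot: [3.141, -0.0, -0.064]
force: [-2.3, -5.0, 9.7]
width: 13.8
```

Call:
step_arm --deltas '[[[0,0,0,0,0,0,0.02],[0,0,0,0,0,0,0.02],[0,0,0,0,0,0,0]]]'

```text
clock: 5.82
eef_pos: [473.3, 175.7, 64.5]
tool_rot: [3.141, -0.0, -0.023]
force: [-1.7, -6.1, 8.7]
width: 13.8
```

```bash
python3 - <<'E'
from h import *
s=ctrl.read_state();print(s['torque'],s['force'],s['tool_rot'],s['eef_pos'])
E
```

```text
[-1.14929611  0.26286065  0.07815213] [-1.68004945 -6.12899441  8.69506033] [ 3.14145106e+00 -1.35620461e-04 -2.26536545e-02] [473.31536856 175.69541987  64.54052291]
```

Call:
step_arm --deltas '[[[0,0,0,0,0,0,0.03],[0,0,0,0,0,0,0.03],[0,0,0,0,0,0,0]]]'

```text
clock: 6.07
eef_pos: [473.3, 175.7, 64.5]
tool_rot: [3.141, -0.0, 0.038]
force: [-1.4, -4.4, 8.9]
width: 13.6
```

```bash
python3 - <<'E'
from h import *
s=ctrl.read_state();print(s['torque'],s['force'],s['tool_rot'],s['eef_pos'])
E
```

```text
[-1.18624559  0.2325831   0.08533504] [-1.43129324 -4.41528814  8.86535245] [ 3.14144282e+00 -3.11188009e-05  3.78059645e-02] [473.28047256 175.70882137  64.51878716]
```

Call:
step_arm --deltas '[[[0,0,0,0,0,0,0.05],[0,0,0,0,0,0,0.05],[0,0,0,0,0,0,0.05],[0,0,0,0,0,0,0.05],[0,0,0,0,0,0,0.05],[0,0,0,0,0,0,0.05]]]'

```text
clock: 6.57
eef_pos: [473.3, 175.6, 64.5]
tool_rot: [3.141, 0.0, 0.338]
force: [-1.4, -5.3, 8.1]
width: 13.3
```

Call:
step_arm --deltas '[[[0,0,0,0,0,0,0.05],[0,0,0,0,0,0,0.05],[0,0,0,0,0,0,0.05],[0,0,0,0,0,0,0.05],[0,0,0,0,0,0,0.05],[0,0,0,0,0,0,0.05]]]'

```text
clock: 7.07
eef_pos: [473.4, 175.5, 64.6]
tool_rot: [3.141, 0.0, 0.638]
force: [0.2, -4.9, 10.2]
width: 13.7
```

```bash
python3 - <<'E'
from h import *
s=ctrl.read_state();print(s['torque'],s['force'],s['tool_rot'],s['eef_pos'])
snap('top','t1')
cv2.imwrite('pics/t1c.png',cv2.resize(cv2.imread('pics/t1.png')[180:290,150:300],None,fx=5,fy=5))
E
```

```text
[-1.18553764  0.23605625 -0.13291281] [ 0.24315611 -4.93022999 10.22986404] [3.14105332e+00 3.73725194e-04 6.38247516e-01] [473.38362715 175.45135526  64.55110619]
```

View pics/t1c.png

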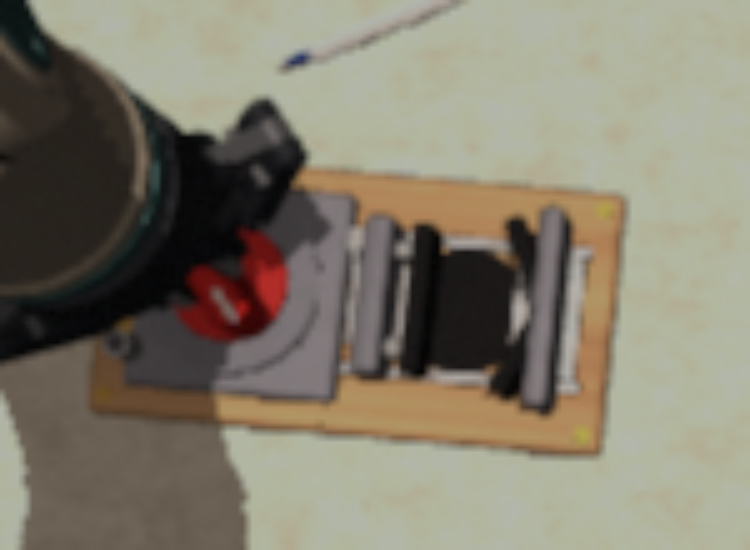

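Call:
step_arm --deltas '[[[0,0,0,0,0,0,0.06],[0,0,0,0,0,0,0.06],[0,0,0,0,0,0,0.06],[0,0,0,0,0,0,0.06],[0,0,0,0,0,0,0.06],[0,0,0,0,0,0,0.06],[0,0,0,0,0,0,0.06]]]'

```text
clock: 7.7
eef_pos: [473.6, 175.3, 64.9]
tool_rot: [3.141, 0.001, 1.058]
force: [-1.2, -5.2, 10.0]
width: 13.8
```

Call:
step_arm --deltas '[[[0,0,0,0,0,0,0.06],[0,0,0,0,0,0,0.06],[0,0,0,0,0,0,0.06],[0,0,0,0,0,0,0.06],[0,0,0,0,0,0,0.06],[0,0,0,0,0,0,0.04]]]'

```text
clock: 8.2
eef_pos: [473.6, 175.2, 64.7]
tool_rot: [3.141, 0.001, 1.398]
force: [0.2, -5.3, 9.2]
width: 13.6
```

```bash
python3 - <<'E'
from h import *
s=ctrl.read_state();print(s['torque'],s['force'],s['tool_rot'],s['eef_pos'])
E
```

```text
[-1.21312786  0.05303001 -0.10536562] [ 0.19446957 -5.30316298  9.1725269 ] [3.14106192e+00 1.11934648e-03 1.39838689e+00] [473.63474865 175.22849799  64.67013808]
```

Call:
step_arm --deltas '[[[0,0,0,0,0,0,0.04],[0,0,0,0,0,0,0.04],[0,0,0,0,0,0,0],[0,0,0,0,0,0,0],[0,0,0,0,0,0,0]]]'

```text
clock: 8.62
eef_pos: [473.6, 175.2, 64.7]
tool_rot: [3.141, 0.001, 1.476]
force: [-0.8, -5.4, 9.5]
width: 13.4
```

Call:
step_arm --deltas '[[[0,0,0,1,0,0,0],[0,0,0,1.5,0,0,0],[0,0,0,1.5,0,0,0],[0,0,0,1.5,0,0,0],[0,0,0,0.7,0,0,0],[0,0,0,0,0,0,0]]]'

```text
clock: 9.12
eef_pos: [473.6, 175.3, 70.5]
tool_rot: [3.141, 0.001, 1.476]
force: [0.3, -5.1, 4.1]
width: 13.4
```

```bash
python3 - <<'E'
from h import *
s=ctrl.read_state();print(s['torque'],s['force'],s['tool_rot'],s['eef_pos'])
E
```

```text
[-1.16245539 -0.24471349  0.053605  ] [ 0.28422167 -5.14580353  4.14488556] [3.14135726e+00 1.12713200e-03 1.47611878e+00] [473.61394705 175.26314547  70.47741672]
```

Call:
step_arm --deltas '[[[0.2,0,0,0,0,0,0],[0.4,0,0,0,0,0,0],[1,0,0,0,0,0,0],[1,0,0,0,0,0,0],[1,0,0,5,0,0,0],[1,0,0,25,0,0,0],[1,0,0,35,0,0,0],[1,0,0,35,0,0,0],[1,0,0,35,0,0,0],[1,0,0,10,0,0,0]]]'

```text
clock: 9.95
eef_pos: [475.5, 178.0, 220.3]
tool_rot: [3.134, -0.004, 1.477]
force: [0.9, 0.7, -0.4]
width: 85.3
```

Call:
step_arm --deltas '[[[1,1.5,-36,0,0,0,0.003],[1,1.5,-36,0,0,0,0.003],[1,1.5,-36,0,0,0,0.003],[1,1.5,-36,0,0,0,0.003],[1,1.5,-36,0,0,0,0.003],[1,1.5,-36,0,0,0,0.003],[1,1.5,-36,0,0,0,0.003],[1,1.5,-36,0,0,0,0.003],[1,1.5,-36,0,0,0,0.003],[1,1.5,-36,0,0,0,0.003]]]'

```text
clock: 10.78
eef_pos: [487.9, -185.5, 215.2]
tool_rot: [-3.141, -0.0, 1.507]
force: [0.7, -0.5, -0.1]
width: 85.7
```

Call:
step_arm --deltas '[[[1,2,-36,0,0,0,0],[1,2,-36,0,0,0,0],[1,2,-36,0,0,0,0],[1,2,-36,0,0,0,0],[1,2,-6,0,0,0,0],[1,0,0,0,0,0,0],[1,0,0,0,0,0,0]]]'

```text
clock: 11.37
eef_pos: [498.2, -332.9, 214.8]
tool_rot: [-3.141, -0.002, 1.507]
force: [0.3, 0.3, 0.4]
width: 85.8
```

```bash
python3 - <<'E'
from h import *
s=ctrl.read_state();print(s['torque'],s['force'],s['tool_rot'],s['eef_pos'])
snap('top','t2')
z=np.load('pics/t2.npz')
cv2.imwrite('pics/t2c.png',cv2.resize(cv2.imread('pics/t2.png')[180:300,150:290],None,fx=5,fy=5,interpolation=cv2.INTER_CUBIC))
snap('side','s2')
E
```

```text
[0.03787388 0.04810906 0.0257623 ] [0.2719532  0.25168729 0.3641419 ] [-3.14109208e+00 -1.78915878e-03  1.50684108e+00] [ 498.22558635 -332.85108011  214.75057344]
```

View pics/t2c.png

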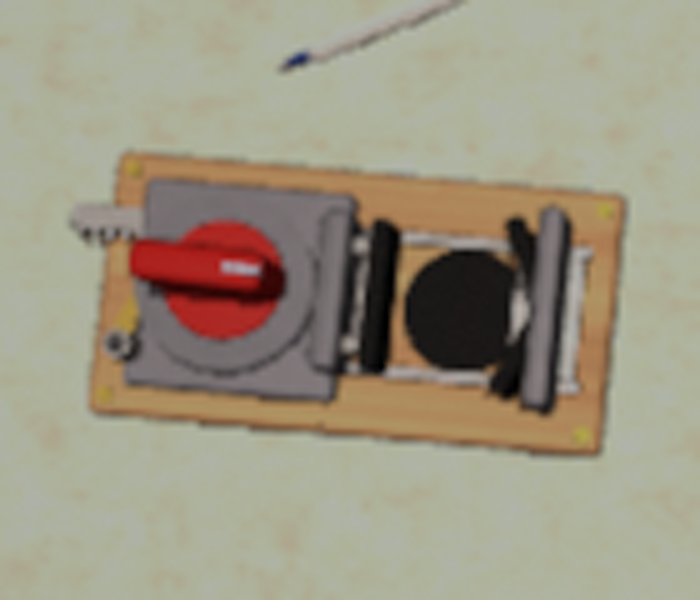

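View pics/s2.png

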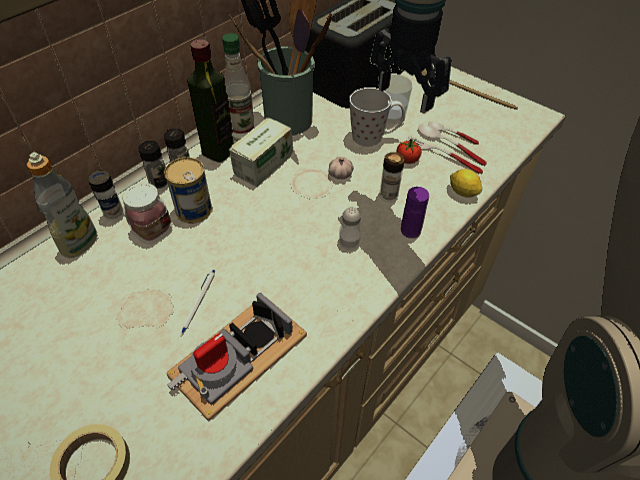

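The knob bar now lies along the holder, the jaws are fully open, and the mat is centred near crop (465,310), top-image pixel (243,242). I'll check the seat and jar estimates.

```bash
python3 - <<'E'
from h import *
K,R,t=cam('top')
def back(n,u,v,z):
    K,R,t=cam(n);r=R.T@np.linalg.inv(K)@np.array([u,v,1.]);c=-R.T@t;return c+r*(z-c[2])/r[2]
print('mat',back('top',243,242,12),'expect seat 467.1,84.5; its px',proj('top',[467.1,84.5,12]))
# jar cap top via both
z=np.load('pics/s0.npz');W=cloud('side',z['d']);
m=np.zeros((480,640),bool);m[148:205,375:408]=1
for lo,hi in((99,112),(20,50),(50,80)):
    q=W[m&(W[...,2]>lo)&(W[...,2]<hi)&(np.hypot(W[...,0]-500,W[...,1]+334)<30)]
    print(lo,len(q),cv2.minEnclosingCircle(q[:,:2].astype(np.float32)))
    # fit circle r=20.5
    from scipy.optimize import least_squares
    if lo<90: print(least_squares(lambda p:np.hypot(q[:,0]-p[0],q[:,1]-p[1])-20.5,[500,-334],loss='soft_l1').x)
z=np.load('pics/t0.npz');W=cloud('top',z['d']);m=np.zeros((480,640),bool);m[205:245,430:475]=1
q=W[m&(W[...,2]>20)&(W[...,2]<90)&(np.hypot(W[...,0]-500,W[...,1]+334)<30)]
print(least_squares(lambda p:np.hypot(q[:,0]-p[0],q[:,1]-p[1])-20.5,[500,-334],loss='soft_l1').x)
E
```

```text
mat [467.96115675  84.58150189  12.        ] expect seat 467.1,84.5; its px [243.02281307 242.41445947]
99 258 ((502.16851806640625, -335.47320556640625), 23.107202529907227)
20 204 ((500.0770263671875, -333.6192321777344), 20.11309242248535)
[ 501.93612181 -336.91032733]
50 243 ((499.9747619628906, -333.3757019042969), 20.144216537475586)
[ 502.48172206 -337.36131012]
[ 501.59145415 -336.73998267]
```

Call:
step_arm --deltas '[[[1,3.3,-3.2,-30,0,0,0],[1,0,0,-30,0,0,0],[1,0,0,-30,0,0,0],[1,0,0,-25,0,0,0],[1,0,0,-20,0,0,0],[1,0,0,-12,0,0,0],[1,0,0,-6.5,0,0,0],[1,0,0,0,0,0,0],[1,0,0,0,0,0,0]]]'

```text
clock: 12.22
eef_pos: [502.5, -336.8, 62.6]
tool_rot: [3.14, 0.0, 1.508]
force: [0.0, -0.6, -0.8]
width: 84.9
```

```bash
python3 - <<'E'
from h import *
snap('side','s3')
cv2.imwrite('pics/s3c.png',cv2.resize(cv2.imread('pics/s3.png')[80:260,300:500],None,fx=3,fy=3))
E
```

```text
(no output)
```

View pics/s3c.png

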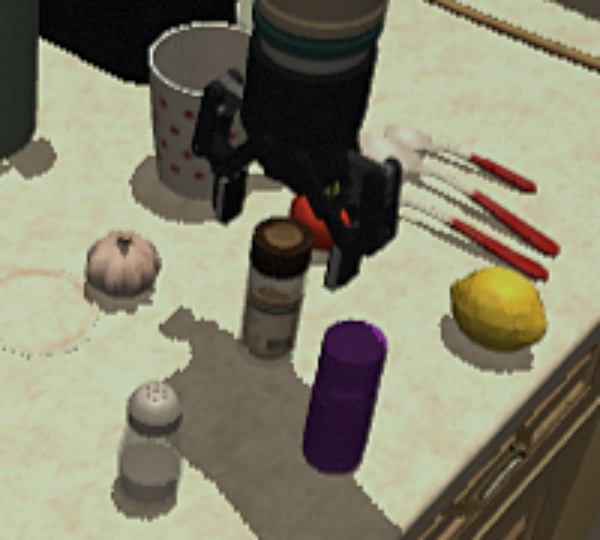

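The open fingers straddle the jar (crop (275,290)) and are clear of the purple one. Closing.

Call:
step_arm --deltas '[[[0.7,0,0,0,0,0,0],[0.6,0,0,0,0,0,0],[0.55,0,0,0,0,0,0],[0.5,0,0,0,0,0,0],[0.45,0,0,0,0,0,0],[0.4,0,0,0,0,0,0],[0.3,0,0,0,0,0,0],[0.3,0,0,0,0,0,0]]]'

```text
clock: 12.93
eef_pos: [501.9, -337.5, 62.5]
tool_rot: [3.141, 0.001, 1.507]
force: [-0.8, 0.4, 5.7]
width: 39.1
```

Call:
step_arm --deltas '[[[0.2,0,0,0,0,0,0],[0.2,0,0,0,0,0,0],[0.2,0,0,15,0,0,0],[0.2,0,0,25,0,0,0],[0.2,0,0,35,0,0,0],[0.2,0,0,35,0,0,0],[0.2,0,0,10,0,0,0],[0.2,0,0,0,0,0,0]]]'

```text
clock: 13.6
eef_pos: [503.5, -338.1, 184.7]
tool_rot: [3.136, 0.003, 1.506]
force: [-0.3, 0.2, -1.6]
width: 39.3
```

```bash
python3 - <<'E'
from h import *
snap('side','s4');snap('top','t4')
a=cv2.imread('pics/s4.png')[0:240,300:500];b=cv2.imread('pics/t4.png')[130:370,350:550]
cv2.imwrite('pics/s4c.png',cv2.resize(np.hstack([a,b]),None,fx=2,fy=2))
E
```

```text
(no output)
```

View pics/s4c.png

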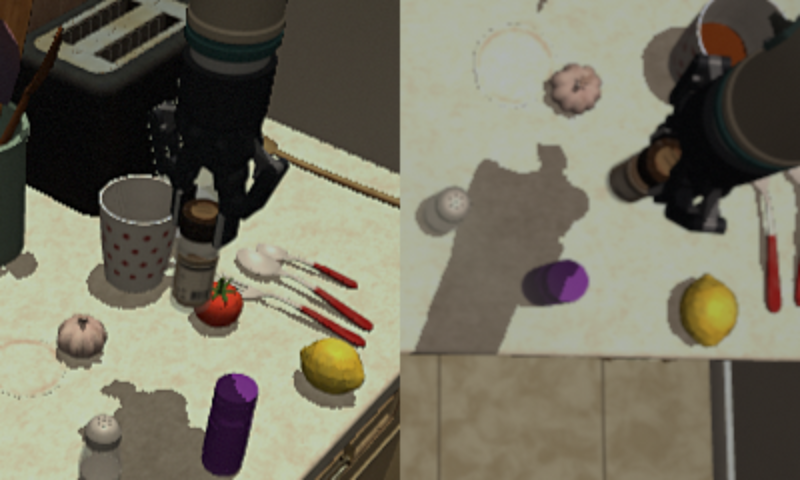

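Call:
step_arm --deltas '[[[0.2,0,15,15,0,0,0],[0.2,-3,30,0,0,0,0],[0.2,-3,36,0,0,0,0],[0.2,-3,36,0,0,0,0],[0.2,-3,36,0,0,0,0],[0.2,-3,36,0,0,0,0],[0.2,-3,36,0,0,0,0],[0.2,-3,36,0,0,0,0],[0.2,-3,36,0,0,0,0],[0.2,-3,36,0,0,0,0]]]'

```text
clock: 14.53
eef_pos: [472.4, -2.9, 194.6]
tool_rot: [-3.137, 0.0, 1.506]
force: [0.0, -0.0, -1.0]
width: 39.3
```

Call:
step_arm --deltas '[[[0.2,-3,36,0,0,0,0],[0.2,-3,28,0,0,0,0],[0.2,-2,18,0,0,0,0],[0.2,0,8,0,0,0,0],[0.2,0,0,0,0,0,0],[0.2,0,0,0,0,0,0]]]'

```text
clock: 15.03
eef_pos: [466.0, 84.6, 195.5]
tool_rot: [-3.139, 0.001, 1.507]
force: [-0.4, -1.4, -0.5]
width: 38.9
```

Call:
step_arm --deltas '[[[0.2,1.3,0,-25,0,0,0],[0.2,0,0,-25,0,0,0],[0.2,0,0,-25,0,0,0],[0.2,0,0,-20,0,0,0],[0.2,0,0,-8,0,0,0],[0.2,0,0,0,0,0,0],[0.2,0,0,0,0,0,0]]]'

```text
clock: 15.62
eef_pos: [468.1, 84.7, 93.7]
tool_rot: [-3.141, 0.001, 1.505]
force: [0.6, 0.7, -0.7]
width: 38.9
```

```bash
python3 - <<'E'
from h import *
snap('side','s5');snap('top','t5')
a=cv2.imread('pics/s5.png')[200:440,160:360];b=cv2.imread('pics/t5.png')[130:370,150:350]
cv2.imwrite('pics/s5c.png',cv2.resize(np.hstack([a,b]),None,fx=2,fy=2))
E
```

```text
(no output)
```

View pics/s5c.png

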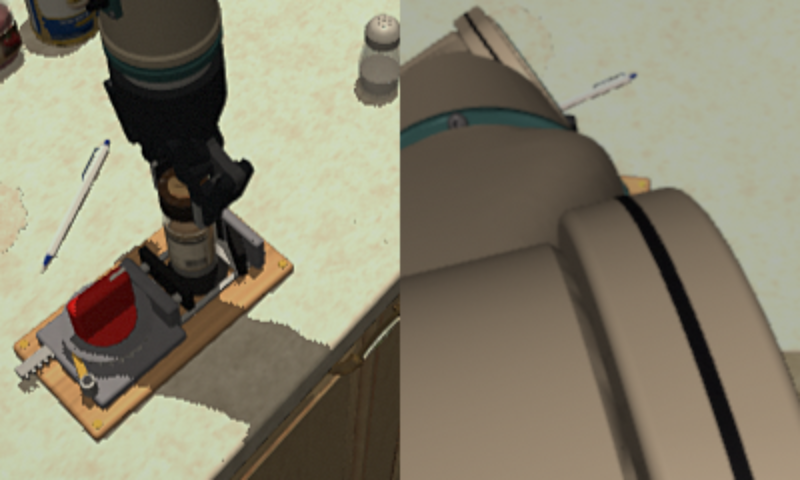

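Call:
step_arm --deltas '[[[0.2,-0.5,0,-6,0,0,0],[0.2,0,0,-6,0,0,0],[0.2,0,0,-4,0,0,0],[0.2,0,0,-1,0,0,0],[0.2,0,0,0,0,0,0],[0.2,0,0,0,0,0,0]]]'

```text
clock: 16.22
eef_pos: [467.4, 85.9, 76.7]
tool_rot: [-3.141, 0.0, 1.507]
force: [0.9, -0.1, -1.6]
width: 39.3
```

Call:
step_arm --deltas '[[[0.2,0,0,-0.7,0,0,0],[0.2,0,0,-0.7,0,0,0],[0.2,0,0,0,0,0,0],[0.2,0,0,0,0,0,0]]]'

```text
clock: 16.55
eef_pos: [467.4, 85.8, 75.3]
tool_rot: [3.142, -0.0, 1.507]
force: [0.1, 0.9, -1.2]
width: 39.2
```

Call:
step_arm --deltas '[[[0.2,0,-1,-0.5,0,0,0],[0.2,0,0,-0.5,0,0,0],[0.2,0,0,0,0,0,0],[0.2,0,0,0,0,0,0]]]'

```text
clock: 16.88
eef_pos: [467.5, 84.7, 74.5]
tool_rot: [3.141, 0.0, 1.507]
force: [-0.9, -0.2, 1.4]
width: 39.2
```

Contact with the mat is starting (Fz rose by about 2.5 N). I'll open gently and rise.

Call:
step_arm --deltas '[[[0.2,0,0,-0.3,0,0,0],[0.44,0,0,0,0,0,0],[0.47,0,0,0,0,0,0],[0.5,0,0,0,0,0,0],[0.55,0,0,0,0,0,0],[0.65,0,0,0,0,0,0],[0.8,0,0,0,0,0,0],[1,0,0,0,0,0,0],[1,0,0,0,0,0,0],[1,0,0,0,0,0,0]]]'

```text
clock: 17.72
eef_pos: [467.4, 84.8, 74.0]
tool_rot: [3.142, -0.0, 1.507]
force: [-0.1, 0.5, 0.2]
width: 85.4
```

Call:
step_arm --deltas '[[[1,0,0,10,0,0,0],[1,0,0,20,0,0,0],[1,0,0,30,0,0,0],[1,0,0,35,0,0,0],[1,0,0,35,0,0,0],[1,0,0,10,0,0,0],[1,0,36,0,0,0,0],[1,1,36,0,0,0,-0.01],[1,3,19,0,0,0,-0.02],[1,2,0,0,0,0,0]]]'

```text
clock: 18.55
eef_pos: [473.1, 181.5, 214.4]
tool_rot: [3.141, -0.004, 1.483]
force: [-0.1, 0.5, -0.1]
width: 85.5
```

```bash
python3 - <<'E'
from h import *
print(ctrl.read_state()['eef_pos'],ctrl.read_state()['tool_rot'])
snap('side','s6');snap('top','t6')
a=cv2.imread('pics/s6.png')[200:440,160:360];b=cv2.imread('pics/t6.png')[130:370,150:350]
cv2.imwrite('pics/s6c.png',cv2.resize(np.hstack([a,b]),None,fx=2,fy=2))
for n,f in(('side','s6'),('top','t6')):
    W=cloud(n,np.load(f'pics/{f}.npz')['d'])
    q=W[(W[...,2]>105)&(W[...,2]<124)&(np.hypot(W[...,0]-467,W[...,1]-84)<45)]
    if len(q): print(n,len(q),cv2.minEnclosingCircle(q[:,:2].astype(np.float32)),np.percentile(q[:,2],[50,95]))
E
```

```text
[473.08193856 181.48822438 214.35932457] [ 3.14070688 -0.00426283  1.4827577 ]
side 544 ((467.8115234375, 85.88673400878906), 21.025922775268555) [116.23554665 118.47246909]
top 388 ((467.611572265625, 85.278564453125), 20.16412925720215) [116.72583156 119.23557334]
```

View pics/s6c.png

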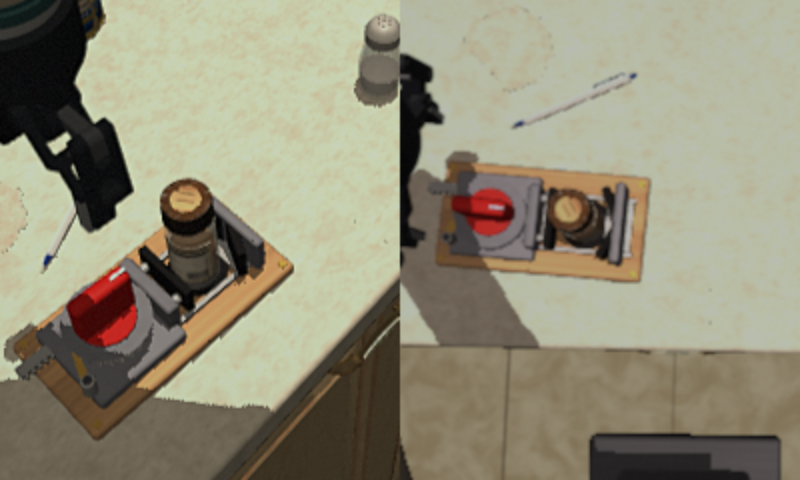

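```bash
python3 - <<'E'
from h import *
for n,f in(('side','s2'),('top','t2'),('side','s6')):
    z=np.load(f'pics/{f}.npz');W=cloud(n,z['d']);hsv=cv2.cvtColor(z['im'],cv2.COLOR_RGB2HSV).astype(int)
    red=((hsv[...,0]<6)|(hsv[...,0]>174))&(hsv[...,1]>170)&(hsv[...,2]>70)&(W[...,2]>86)&(W[...,2]<99)&(np.hypot(W[...,0]-473,W[...,1]-175)<40)
    q=W[red][:,:2];r=cv2.minAreaRect(q.astype(np.float32));c=q-q.mean(0);a=np.linalg.svd(c,full_matrices=False)[2][0]
    print(n,len(q),r,np.degrees(np.arctan2(a[1],a[0])))
E
```

```text
side 280 ((472.79052734375, 174.47634887695312), (51.26124572753906, 16.077919006347656), 82.48351287841797) 82.7697991997579
top 179 ((473.6640930175781, 175.4545135498047), (49.628883361816406, 15.162528038024902), 84.83634185791016) -95.91881409352091
side 276 ((472.7671813964844, 174.9753875732422), (50.96648025512695, 15.277447700500488), 85.0511245727539) 82.4544597531745
```

Call:
step_arm --deltas '[[[1,0.3,-6,-25,0,0,0],[1,0,0,-25,0,0,0],[1,0,0,-25,0,0,0],[1,0,0,-25,0,0,0],[1,0,0,-20,0,0,0],[1,0,0,-15,0,0,0],[1,0,0,-7,0,0,0],[1,0,0,0,0,0,0],[1,0,0,0,0,0,0]]]'

```text
clock: 19.4
eef_pos: [473.7, 169.0, 72.1]
tool_rot: [-3.141, 0.001, 1.476]
force: [0.1, -0.1, 0.3]
width: 85.6
```

Call:
step_arm --deltas '[[[1,-0.3,6.3,0,0,0,0],[1,0,0,0,0,0,0],[1,0,0,0,0,0,0]]]'

```text
clock: 19.65
eef_pos: [474.0, 177.0, 73.0]
tool_rot: [3.14, -0.001, 1.477]
force: [-0.8, -0.4, -0.2]
width: 85.4
```

Call:
step_arm --deltas '[[[0.5,0,0,0,0,0,0],[0.35,0,0,0,0,0,0],[0.28,0,0,0,0,0,0],[0.25,0,0,0,0,0,0],[0.22,0,0,0,0,0,0],[0.2,0,0,0,0,0,0],[0.15,0,0,0,0,0,0],[0,0,0,0,0,0,0],[0,0,0,0,0,0,0],[0,0,0,0,0,0,0]]]'

```text
clock: 20.48
eef_pos: [473.7, 176.1, 72.2]
tool_rot: [3.141, -0.0, 1.477]
force: [0.5, -0.6, 2.3]
width: 13.4
```

```bash
python3 - <<'E'
from h import *
s=ctrl.read_state();print(s['torque'],s['force'],s['tool_rot'],s['eef_pos'])
E
```

```text
[-0.20088947 -0.18436246  0.05438096] [ 0.49267417 -0.62077387  2.30344668] [ 3.14103383e+00 -9.19153589e-05  1.47666418e+00] [473.70972913 176.06620358  72.1679563 ]
```

Call:
step_arm --deltas '[[[0,0,0,0.5,0,0,-0.04],[0,0,0,0,0,0,-0.05],[0,0,0,0,0,0,-0.05],[0,0,0,0,0,0,-0.05],[0,0,0,0,0,0,-0.05],[0,0,0,0,0,0,0]]]'

```text
clock: 20.98
eef_pos: [473.8, 176.0, 72.3]
tool_rot: [3.141, -0.0, 1.235]
force: [2.5, -0.8, -1.7]
width: 13.6
```

Call:
step_arm --deltas '[[[0,0,0,0,0,0,-0.05],[0,0,0,0,0,0,-0.05],[0,0,0,0,0,0,-0.05],[0,0,0,0,0,0,-0.05],[0,0,0,0,0,0,-0.05],[0,0,0,0,0,0,0]]]'

```text
clock: 21.48
eef_pos: [473.9, 176.0, 72.3]
tool_rot: [3.141, -0.0, 0.986]
force: [2.4, -1.4, -2.8]
width: 13.7
```

```bash
cat > meas.py <<'E'
import sys
from h import *
tag=sys.argv[1]
s=ctrl.read_state();print(s['torque'].round(3),s['force'].round(1),s['tool_rot'].round(3),s['eef_pos'].round(1),'q',1.507-s['tool_rot'][2])
ex=np.array([-0.064,-0.998]);seat=np.array([467.1,84.5])
ims=[]
for n in('side','top'):
    im,d=snap(n,n[0]+tag);W=cloud(n,d)
    q=W[(W[...,2]>112)&(W[...,2]<122)&(np.hypot(W[...,0]-466,W[...,1]-76)<36)]
    if len(q)>40:
        c,r=cv2.minEnclosingCircle(q[:,:2].astype(np.float32));print(n,len(q),np.round(c,1),'r%.1f'%r,'off along ex %.1f'%((np.array(c)-seat)@ex), 'mean off %.1f'%((q[:,:2].mean(0)-seat)@ex))
    ims.append(im[200:440,160:360,::-1] if n=='side' else im[130:370,150:350,::-1])
cv2.imwrite(f'pics/c{tag}.png',cv2.resize(np.hstack(ims),None,fx=2,fy=2))
E
python3 meas.py 7
```

```text
[-0.194 -0.632 -0.04 ] [ 2.4 -1.4 -2.8] [ 3.141 -0.     0.986] [473.9 176.   72.3] q 0.5205174223617053
side 466 [467.8  81.6] r20.5 off along ex 2.9 mean off 2.2
top 372 [467.5  81.5] r19.9 off along ex 2.9 mean off 3.2
```

View pics/c7.png

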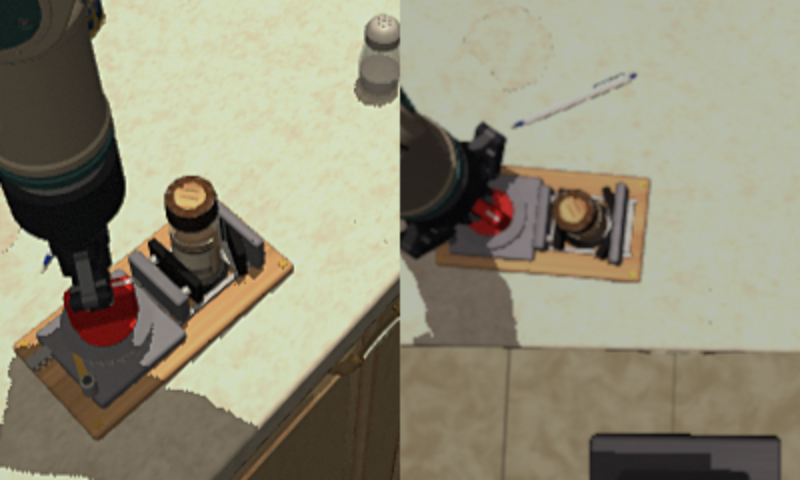

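Call:
step_arm --deltas '[[[0,0,0,-0.3,0,0,-0.04],[0,0,0,0,0,0,-0.04],[0,0,0,0,0,0,-0.04],[0,0,0,0,0,0,0],[0,0,0,0,0,0,0]]]'

```text
clock: 22.0
eef_pos: [473.9, 176.0, 72.3]
tool_rot: [3.141, -0.001, 0.869]
force: [3.4, -0.6, -0.4]
width: 13.7
```

```bash
python3 meas.py 8
```

```text
[-0.324 -0.738  0.043] [ 3.4 -0.6 -0.4] [ 3.141e+00 -1.000e-03  8.690e-01] [473.9 176.   72.3] q 0.638362728408653
side 467 [467.1  79.1] r20.4 off along ex 5.4 mean off 4.5
top 371 [467.4  79.3] r20.2 off along ex 5.1 mean off 5.6
```

Call:
step_arm --deltas '[[[0,0,0,0,0,0,-0.04],[0,0,0,0,0,0,-0.04],[0,0,0,0,0,0,-0.06],[0,0,0,0,0,0,0],[0,0,0,0,0,0,0]]]'

```text
clock: 22.52
eef_pos: [474.0, 176.0, 72.3]
tool_rot: [3.141, -0.001, 0.728]
force: [4.9, -1.8, -0.3]
width: 13.4
```

```bash
python3 meas.py 9
```

```text
[-0.491 -0.911 -0.094] [ 4.9 -1.8 -0.3] [ 3.141e+00 -1.000e-03  7.280e-01] [474.  176.   72.3] q 0.7787062492767147
side 465 [466.2  75.9] r20.8 off along ex 8.6 mean off 7.7
top 377 [467.4  76.2] r20.0 off along ex 8.3 mean off 8.6
```

Call:
step_arm --deltas '[[[0,0.5,0,0,0,0,-0.04],[0,0,0,0,0,0,-0.04],[0,0,0,0,0,0,-0.06],[0,0,0,0,0,0,0],[0,0,0,0,0,0,0]]]'

```text
clock: 23.03
eef_pos: [474.0, 175.9, 72.3]
tool_rot: [3.141, -0.0, 0.589]
force: [3.8, -2.6, 0.3]
width: 13.6
```

```bash
python3 meas.py 10
```

```text
[-0.651 -0.785  0.007] [ 3.8 -2.6  0.3] [ 3.141 -0.     0.589] [474.  175.9  72.3] q 0.9180703717645098
side 462 [466.9  74.7] r21.4 off along ex 9.8 mean off 9.4
top 375 [467.2  74.4] r20.1 off along ex 10.1 mean off 10.4
```

Call:
step_arm --deltas '[[[0,0,0,0,0,0,-0.04],[0,0,0,0,0,0,-0.04],[0,0,0,0,0,0,-0.06],[0,0,0,0,0,0,0],[0,0,0,0,0,0,0]]]'

```text
clock: 23.55
eef_pos: [474.0, 175.9, 72.3]
tool_rot: [3.141, -0.0, 0.448]
force: [3.7, -3.0, 0.2]
width: 13.2
```

```bash
python3 meas.py 11
```

```text
[-0.735 -0.788  0.105] [ 3.7 -3.   0.2] [ 3.141 -0.     0.448] [474.  175.9  72.3] q 1.0588455761028543
side 462 [466.3  73.6] r21.1 off along ex 10.9 mean off 9.6
top 377 [467.2  74.1] r20.2 off along ex 10.4 mean off 10.5
```

The jar stopped against the far jaw about 10 mm beyond the seat, so touch was at about 0.88 rad. The target is the seat at 1.309 rad, two clicks on, at roughly 12 N.

Call:
step_arm --deltas '[[[0,0,0,0,0,0,-0.04],[0,0,0,0,0,0,-0.04],[0,0,0,0,0,0,-0.05],[0,0,0,0,0,0,0],[0,0,0,0,0,0,0]]]'

```text
clock: 24.07
eef_pos: [474.1, 175.8, 72.3]
tool_rot: [3.141, -0.0, 0.318]
force: [3.5, -3.6, 1.2]
width: 13.4
```

```bash
python3 meas.py 12
```

```text
[-0.783 -0.794  0.175] [ 3.5 -3.6  1.2] [ 3.141 -0.     0.318] [474.1 175.8  72.3] q 1.1885413605091524
side 465 [467.4  75. ] r21.1 off along ex 9.4 mean off 9.4
top 377 [467.1  74. ] r20.0 off along ex 10.5 mean off 10.4
```

Call:
step_arm --deltas '[[[0,0,0,0,0,0,-0.04],[0,0,0,0,0,0,-0.04],[0,0,0,0,0,0,-0.04],[0,0,0,0,0,0,-0.04],[0,0,0,0,0,0,0]]]'

```text
clock: 24.58
eef_pos: [474.1, 175.8, 72.3]
tool_rot: [3.141, -0.0, 0.157]
force: [4.1, -3.0, 3.3]
width: 13.4
```

```bash
python3 meas.py 13
```

```text
[-0.863 -0.834  0.241] [ 4.1 -3.   3.3] [ 3.141 -0.     0.157] [474.1 175.8  72.3] q 1.3496780926206795
side 465 [466.  74.] r20.7 off along ex 10.6 mean off 9.6
top 372 [467.7  74.4] r20.1 off along ex 10.1 mean off 10.5
```

View pics/c13.png

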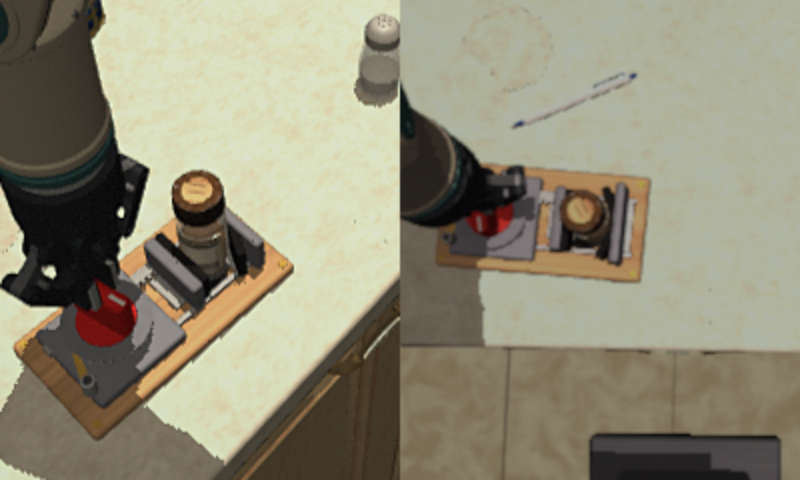

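Call:
step_arm --deltas '[[[0,0,0,0,0,0,-0.03],[0,0,0,0,0,0,0],[0,0,0,0,0,0,0],[0,0,0,0,0,0,0.02],[0,0,0,0,0,0,0.02],[0,0,0,0,0,0,0.01],[0,0,0,0,0,0,0]]]'

```text
clock: 25.27
eef_pos: [474.1, 175.8, 72.3]
tool_rot: [3.141, -0.0, 0.179]
force: [4.0, -4.5, 0.6]
width: 14.0
```

```bash
python3 - <<'E'
from h import *
s=ctrl.read_state();print(s['torque'].round(3),s['force'].round(1),'q',1.507-s['tool_rot'][2],s['eef_pos'])
E
```

```text
[-0.806 -0.852  0.232] [ 4.  -4.5  0.6] q 1.3277042440148648 [474.09146171 175.75946144  72.28555235]
```

Call:
step_arm --deltas '[[[0,0,0,0,0,0,0.015],[0,0,0,0,0,0,0],[0,0,0,0,0,0,0]]]'

```text
clock: 25.52
eef_pos: [474.1, 175.8, 72.3]
tool_rot: [3.141, -0.0, 0.194]
force: [3.4, -3.6, 1.7]
width: 13.4
```

```bash
python3 - <<'E'
from h import *
s=ctrl.read_state();print(s['torque'].round(3),s['force'].round(1),'q',1.507-s['tool_rot'][2],s['eef_pos'])
E
```

```text
[-0.785 -0.866  0.161] [ 3.4 -3.6  1.7] q 1.3133908364783948 [474.10991857 175.75427899  72.27273895]
```

Torque is falling as the knob settles towards its seat. Releasing gently.

Call:
step_arm --deltas '[[[0.14,0,0,0,0,0,0],[0.17,0,0,0,0,0,0],[0.2,0,0,0,0,0,0],[0.24,0,0,0,0,0,0],[0.35,0,0,0,0,0,0],[0.6,0,0,0,0,0,0],[1,0,0,0,0,0,0],[1,0,0,0,0,0,0],[1,0,0,0,0,0,0]]]'

```text
clock: 26.27
eef_pos: [473.6, 176.3, 72.2]
tool_rot: [-3.141, 0.0, 0.192]
force: [-0.7, 0.3, 0.1]
width: 76.8
```

Call:
step_arm --deltas '[[[1,0,0,5,0,0,0],[1,0,0,15,0,0,0],[1,0,0,30,0,0,0],[1,0,0,35,0,0,0],[1,0,0,35,0,0,0],[1,0,0,20,0,0,0],[1,0,30,0,0,0,0],[1,0,30,0,0,0,0],[1,0,0,0,0,0,0],[1,0,0,0,0,0,0]]]'

```text
clock: 27.1
eef_pos: [473.3, 238.1, 212.6]
tool_rot: [-3.141, -0.0, 0.196]
force: [-0.5, -0.9, 0.0]
width: 85.6
```

```bash
python3 meas.py 14; python3 - <<'E'
from h import *
for n,f in(('side','s14'),('top','t14')):
    z=np.load(f'pics/{f}.npz');W=cloud(n,z['d']);hsv=cv2.cvtColor(z['im'],cv2.COLOR_RGB2HSV).astype(int)
    red=((hsv[...,0]<6)|(hsv[...,0]>174))&(hsv[...,1]>170)&(hsv[...,2]>70)&(W[...,2]>86)&(W[...,2]<99)&(np.hypot(W[...,0]-473,W[...,1]-175)<40)
    q=W[red];c=q[:,:2]-q[:,:2].mean(0);a=np.linalg.svd(c,full_matrices=False)[2][0]
    if len(q)>20: print(n,len(q),np.percentile(q[:,2],[50,95]),'knob',(86.35-np.degrees(np.arctan2(a[1],a[0])))%180*np.pi/180)
E
```

```text
[-0.007  0.04  -0.021] [-0.5 -0.9  0. ] [-3.141 -0.     0.196] [473.3 238.1 212.6] q 1.3114295692800173
side 460 [467.6  75.4] r21.3 off along ex 9.1 mean off 9.6
top 376 [467.4  74.4] r20.2 off along ex 10.1 mean off 10.5
side 280 [91.46156629 93.67873053] knob 1.3081739722182486
top 182 [92.43423232 95.18117963] knob 1.2720457809283294
```

View pics/c14.png

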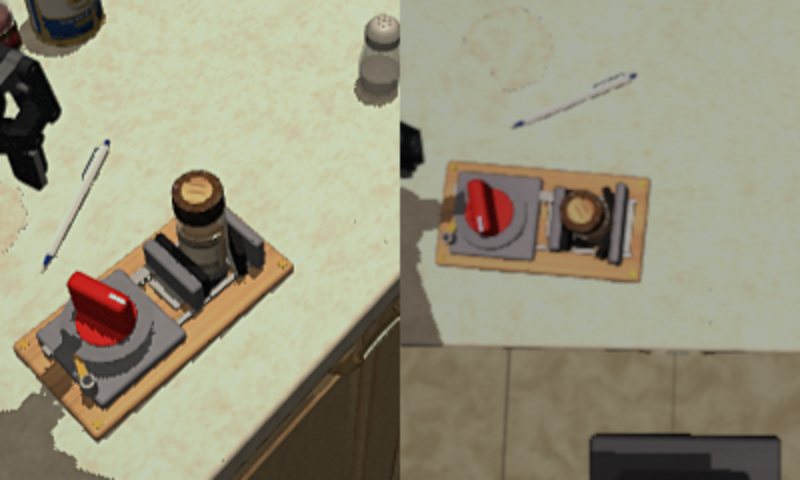

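The knob stays at about 1.31 rad (held by the pawl) and is fully up. The jar is upright, seated between both pads, and the arm is clear of everything.

```bash
python3 -c "
from cell import ctrl
print(ctrl.finish_job())"
```

```text
the job is handed in; nothing more can be done
None
```

The spice jar is clamped in the holder, and I handed the job in at about 27 s; `finish_job` reports no verdict.

**What I did:**
- I pressed the knob down about 6.7 mm, with about 10 N on the tool, and turned it back from 1.57 rad to nearly 0. I let it spring up there, and the picture showed the jaws fully open.
- I stood the jar upright on the mat, about 1 mm from the seat by the cameras, and let it go.
- I turned the knob clockwise. The jar slid and stopped against the far jaw about 10 mm beyond the seat, so both jaws touched it at about 0.88 rad. I went on to the second click after that, at 1.309 rad.

**Last checks, after letting go:**
- **Knob:** it is up and held by the pawl. The side camera gives 1.308 rad and the top camera 1.272 rad; I put the difference down to noise in the measured bar angle.
- **Jar:** it looks upright. The top camera puts it 10.1 mm past the seat and the side camera 9.1 mm; the limit is 28 mm.
- **Squeeze:** I estimate about 12 N from the knob angle past touch; I could not measure it directly. The torque on the knob rose by about 0.14 N m over the last 0.29 rad, which roughly fits.
- **Arm:** it is clear of everything, and nothing else was seen to move. I did not measure where the lemon, tomato, garlic and salt shaker ended up.

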